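Shut and latch the filter hatch of the vacuum unit

TASK

On the layup bench, swing the yellow filter hatch of the grey vacuum unit down, press it gently against its gasket and, while holding it down, turn the red wing knob clockwise all the way (about a quarter turn, to its stop) so that the hidden tongue swings behind the frame edge and holds the hatch shut. Press only as hard as it needs and never force the knob against a blocked tongue. Let go at the end and leave the tape roll on the unit, and the spare filter, cutter and marker beside it, where they are.

Things in the scene. Friction and masses are not known exactly. Their poses are not given: they have to be found in the camera images.
- housing: Grey vacuum unit, fixed on the bench: 320 mm deep (x -130 to 190 of its frame), 260 mm wide, deck at 120 mm. Origin on the bench below the hatch; x points from the knob side to the hinge side, z up. The hinge line runs along y at x = 100, z = 120. A gauge 37 mm high stands on the rear deck at x = 150, y = 80. More than 30 N between the hatch (with its tongue) and the unit damages them.
- frame_edge (a point): Nominal top of the front frame edge, mid-width: an aluminium strip 43 mm deep (x -118 to -75 of the unit), 8 mm thick, on which the hatch seats. Its real level is up to 6 mm higher or lower, differs from unit to unit and can only be felt. A springy gasket strip on it (at x = -106) stands 8 mm proud.
- hatch: Yellow hatch panel 218 x 210 x 8 mm. Origin mid hinge line, on its underside; the panel runs to x = -218 mm, z is the outer normal. It opens upward about its y axis, starts 0.2 to 0.5 rad open and stays where left (counterbalanced, hinge friction 0.2 N m). Level = shut, within 0.035 rad owing to the frame edge's level.
- hatch_front (a point): Point on the hatch's outer face, mid-width, 6 mm from its free edge (212 mm from the hinge line). The last 8 mm here squeeze the gasket (1.2 N/mm): the tongue can pass with about 12.5 N down on the knob, the panel seats on the frame edge at about 15 N. Let go unlatched, it rises again some 7 mm.
- knob_grip (a point): Centre of the red wing, on the knob's axis, 145 mm from the hinge line, 21 mm above the hatch's outer face. The wing is a bar 46 mm long, 12 mm thick, 30 mm high (top 15 mm above this point, foot 15 mm below it on a black flange 52 mm across). Pinch it across its 12 mm. The point's y axis lies along the wing, x across, z outward along the knob's axis.
- wing_knob (a joint): Turn of the wing knob in rad, growing clockwise seen from outside (above): 0 = wing and tongue parallel to the frame edge, tongue clear; 1.5 = end stop, both pointing at the frame edge. Starts at 0 to 0.35. The tongue meets the frame edge from about 0.65; from 1.25 it is properly behind. Friction 0.08 N m.
- tongue_tip (a point): Tip of the hidden steel tongue, a flat bar 10 mm wide and 7 mm thick under the panel reaching 42 mm from the knob's axis. It passes beneath the frame edge with 1.4 mm to spare while the panel is pressed onto the frame edge; otherwise it jams against the edge.
- tape_roll: Bystander: yellow tape roll, 68 mm across, 24 mm high, lying on the unit's rear deck; origin under its centre.
- spare_filter: Bystander: spare filter cartridge, upright, 76 mm across, 96 mm high, left of the unit; origin under its centre.
- cutter: Bystander: silver and orange cutter handle lying right of the unit, 150 x 24 x 14 mm along its x; origin under its centre.
- marker: Bystander: white marker with black cap lying right of the unit, 145 x 14 x 14 mm along its x; origin under its middle.

How it is judged:
By the outcome, as a careful person would: the job done as asked, in the order asked, and still so for the second after the job is handed in, with the robot touching nothing.
It also fails if it takes over 61 s, if anything falls off the work surface, if the arm or the gripper's body presses on something with over 40 N, if the wrist force passes 120 N, or if a joint passes its speed limit or range.

ROBOT

A 6-joint arm with a two-finger parallel gripper is mounted at the origin on the work surface. World frame = base frame: x ahead of the robot, y to its left, z up, the work surface at z = 0. Lengths are in m, angles in degrees, forces in N, time in s.
With the tool pointing down it reaches from about 0.25 to 0.725 m from the base axis. Payload 9.7 kg.
Tool frame: the origin (TCP) lies midway between the tips of the shut fingers; the grasp point (between the pads) lies 19 mm behind it; x points along the fingers, y is the direction in which the jaws open and shut, and the axes are right-handed (so a half turn about x gives the same grasp; the last joint's range is limited). The gripper opens to 85 mm and grips with 20 to 120 N. Pads are 22 mm wide; open, the fingers measure 114 mm over their backs; the gripper's body (76 mm by 85 mm) begins 54 mm behind the grasp point. The pads swing forward as they close: fully open they stand 13 mm farther back than shut.
Start: joints at [-69.041, 4.979, 10.078, 95.1, 0, 90], TCP at [0.197, -0.514, 0.231] pointing down, gripper open.
Joint ranges: [-179.16, 179.16], [-48.56, 103.87], [-65.8, 70.77], [-126.05, 130.52], [-82.76, 87.17], [-180, 180]. Speed limits (degrees/s): [127.2, 127.2, 147.25, 180, 180, 180].

INTERFACE

Orientations are given as [roll, pitch, yaw] about the fixed x, y, z axes, in that order (R = Rz(yaw) Ry(pitch) Rx(roll)).
In Python, from workcell import bot, cams gives the robot as it stands.
- The arm moves only by the tool apply_moves, never from a script. Its argument "commands" is a list of rows, each a list of 5 numbers: the shift along the tool's x, y, z in m, then the turn about the tool's x in rad, then the opening, from -1 (shut) to 1 (fully open). In form: [[tx, ty, tz, roll, hand], ...]. A call has 1 to 12 rows; each row is the pose to reach, as a shift and turn from the pose measured when the call began, along the tool's axes at that moment; what a row does not reach only later rows make up. A row lasts 1/10 s, in which the tool goes at most 50 mm and 8.59 degrees, less where a joint would pass 70% of its speed; a pose out of reach is approached as far as the arm can. A call with a gripper value outside its range is refused whole. The fingers move at their own pace and stop on an object; "newtons" is the grip in N (left out, the last holds). Time passes only in rows, so rows that repeat a pose let the fingers close. It gives the time, the measured TCP pose, the force and the opening at its end, in the units of the state.
- bot.get_obs(): the state, without advancing time (a new reading comes with each control period).
- cams.camera(name): name is "scene" or "side" or "wrist"; returns a dict with "frame" (480x640x3 uint8, blue, green, red), "depth" (480x640 float32, m along the optical axis (not along the pixel's ray), 0 where there is no reading), "camera_matrix" (3x3 intrinsics, pixels), "R" (3x3) and "t" (3): a world point X has camera coordinates R X + t; the wrist camera has in their place "mount" (4x4, takes a point from camera to tool coordinates, whose origin is the TCP and whose axes are the tool frame's). Camera axes: x right, y down, z forward; pixel columns grow to the right and rows downward; lengths in m; the calibration is good to about 2 mm. The wrist camera is an equidistant fisheye: a pixel r from the principal point sees the ray r / f radians off the axis. A picture is of the moment at which its call begins: read the wrist's pose just before it.
- bot.job_done(): hands the job in, once; it reports no verdict.
Trained networks look in the newest picture that a camera, given by its name, has taken for a name from the list of things; names that differ only in an ending like _2 or _b are one class to them, and where a whole thing is asked for, a point or a joint stands for the part that bears it (a point fixed in the world has none). Each returns a list of dicts, best first, with "confidence" (0 to 1); they miss things now and then, are a little off and sometimes report something else, mostly with a low value. They report only what shows in the picture. A call takes as long as a camera call.
- cams.spot_in(name, camera): "rect" ([left, top, right, bottom] in pixels, round what is visible of it).
The state is a dict: "time": time; "q": joint angles; "qd": joint speeds; "joint_efforts": joint torques, N m; "ee_pos": TCP position; "tcp_rot": TCP orientation; "wrist_force": force on the tool from outside, world axes, zero at the start; "torque": the same for the moment, N m; "opening": finger opening in m.
Only numpy, scipy, OpenCV 4.12 (cv2) and the standard library are available. Lean on these libraries where they do the work, as an engineer would, in place of code of your own. Each camera call takes 0.05 s, during which the arm holds its last target. There are 200 camera calls.

## Working session

There is one attempt and no reset: what is moved stays moved. The work goes in short steps, Python scripts to look and compute and a tool call to move; the robot and the scene stay as the last step left them, time stands still between calls to the robot, and variables do not carry over. Pictures are saved under pics/ and viewed, about 8 in all and at most 12, crops included, and the job is handed in when it is done.

Besides the shell and the picture viewer there is one more tool, called as a command line: name --pt "numbers of a row" for each row, then --argument value for the rest. apply_moves: Moves the arm, as the interface text tells. Its arguments: {"type":"object","properties":{"commands":{"type":"array"},"newtons":{"type":"number"}},"required":["commands"]}

```bash
mkdir -p pics; ls
cat > h.py <<'E'
import numpy as np,cv2
from workcell import bot,cams
from scipy.spatial.transform import Rotation as Ro
def world(c,u,v,z=None):
    K=c["camera_matrix"]; d=c["depth"][int(v),int(u)] if z is None else z
    p=np.linalg.inv(K)@[u,v,1]*d
    return c["R"].T@(p-c["t"])
def cloud(c):
    K=c["camera_matrix"]; v,u=np.mgrid[:480,:640]; d=c["depth"]
    P=np.stack([(u-K[0,2])/K[0,0]*d,(v-K[1,2])/K[1,1]*d,d],-1)
    return (P-c["t"])@c["R"]
E
python3 - <<'E'
from h import *
o=bot.get_obs(); print(o)
ims=[]
for n in("scene","side"):
    c=cams.camera(n); ims.append(c["frame"].copy()); np.savez(n+".npz",**{k:v for k,v in c.items()})
    for k in("housing","hatch","wing_knob","tape_roll","spare_filter","cutter","marker"):
        for r in cams.spot_in(k,n)[:1]:
            b=r["rect"]; u,v=(b[0]+b[2])/2,(b[1]+b[3])/2
            print(n,k,np.round(b),round(r["confidence"],2),np.round(world(c,u,v),3))
    cv2.imwrite(f"pics/{n}1.png",ims[-1])
E
```

```text
pics
{'time': 0.0, 'q': array([-6.90411887e+01,  5.01182420e+00,  1.00358384e+01,  9.50990213e+01,
        1.34638533e-03,  8.99993999e+01]), 'qd': array([-0.00695618,  0.01805825,  0.01777644, -0.09707584, -0.05077856,
       -0.01025944]), 'joint_efforts': array([ 3.64684231e-03, -5.20386600e+01,  4.64808333e+01,  1.62866019e-02,
        1.98004250e-04,  1.29292511e-05]), 'ee_pos': array([ 0.19666216, -0.5134066 ,  0.23058851]), 'tcp_rot': array([-91.02895482,  89.92498085, 109.93045565]), 'wrist_force': array([-1.018651  , -0.50543626,  0.11805626]), 'torque': array([ 0.01380056,  0.02839801, -0.00953243]), 'opening': 0.08512811197627033}
scene housing [244. 101. 466. 329.] 0.86 [0.651 0.083 0.139]
scene hatch [258. 100. 416. 246.] 0.65 [0.578 0.102 0.171]
scene wing_knob [318. 133. 348. 163.] 0.87 [0.549 0.114 0.201]
scene tape_roll [362. 220. 405. 261.] 0.76 [0.71  0.097 0.119]
scene spare_filter [382. 134. 416. 174.] 0.89 [0.545 0.296 0.097]
scene cutter [240. 249. 294. 311.] 0.68 [ 0.596 -0.069  0.016]
scene marker [214. 272. 262. 330.] 0.85 [ 0.6   -0.133  0.012]
side housing [192. 209. 422. 407.] 0.74 [0.595 0.167 0.095]
side hatch [254. 208. 406. 314.] 0.76 [0.566 0.131 0.172]
side wing_knob [338. 227. 366. 264.] 0.61 [0.532 0.126 0.204]
side tape_roll [232. 234. 271. 269.] 0.79 [0.722 0.076 0.12 ]
side spare_filter [307. 371. 358. 458.] 0.66 [0.506 0.355 0.094]
```

View pics/scene1.png

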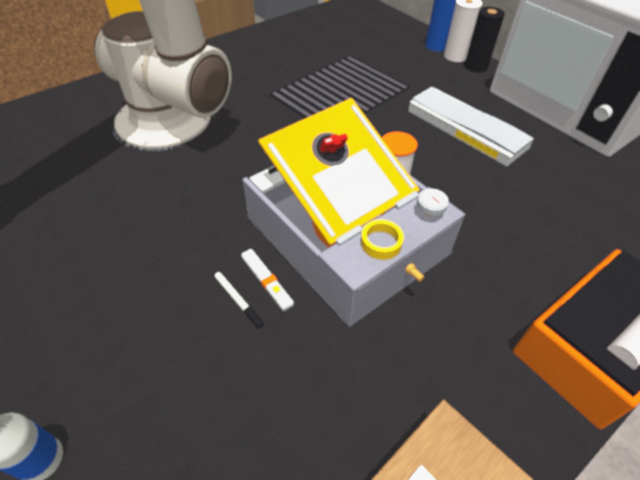

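View pics/side1.png

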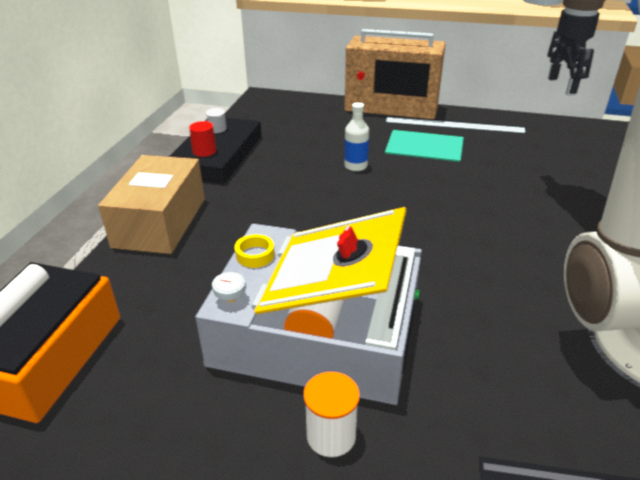

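Run:
```python
from h import *
for n in("scene","side"):
    c=dict(np.load(n+".npz")); P=cloud(c); f=c["frame"]; hsv=cv2.cvtColor(f,cv2.COLOR_BGR2HSV)
    H,S,V=[hsv[...,i].astype(int) for i in range(3)]
    ok=c["depth"]>0
    y=ok&(H>18)&(H<36)&(S>110)&(V>80)&(P[...,2]>.125)&(P[...,0]<.68)
    Q=P[y]; 
    for _ in range(4):
        m=np.median(Q,0) if _==0 else Q.mean(0); nrm=np.linalg.svd(Q-Q.mean(0),full_matrices=False)[2][2]; e=(Q-Q.mean(0))@nrm; Q=Q[abs(e)<max(.003,1.5*e.std())]
    nrm*=np.sign(nrm[2]); 
    print(n,len(Q),"c",Q.mean(0).round(4),"n",nrm.round(3),"open",np.arccos(nrm[2]).round(3),"az",np.degrees(np.arctan2(nrm[1],nrm[0])).round(1), "ext",Q.min(0).round(3),Q.max(0).round(3))
    # corners of rect (project on plane)
    h2=np.array([nrm[0],nrm[1],0]); 
    box=cv2.minAreaRect((Q[:,:2]*1000).astype(np.float32)); print("box",box, cv2.boxPoints(box).round(0).tolist())
    r=ok&((H<8)|(H>172))&(S>130)&(V>60)&(P[...,2]>.13)&(P[...,2]<.3)&(P[...,0]>.4)
    R=P[r]; print("red",len(R),np.median(R,0).round(3),R.min(0).round(3),R.max(0).round(3))
    t=R[R[:,2]>np.percentile(R[:,2],50)]; b=cv2.minAreaRect((t[:,:2]*1000).astype(np.float32)); print("redbox",b)
    g=ok&(abs(P[...,2]-.12)<.004)&(P[...,0]>.3)&(P[...,0]<.95); b=cv2.minAreaRect((P[g][:,:2]*1000).astype(np.float32)); print("deck",g.sum(),b)
```

```text
scene 6713 c [0.5542 0.1079 0.1787] n [0.409 0.006 0.912] open 0.422 az 0.8 ext [0.466 0.012 0.126] [0.668 0.226 0.218]
box ((567.5479736328125, 119.0776138305664), (200.3891143798828, 212.0205841064453), 0.9755372405052185) [[466.0, 223.0], [469.0, 11.0], [670.0, 15.0], [666.0, 227.0]]
red 329 [0.549 0.114 0.212] [0.515 0.094 0.187] [0.559 0.139 0.223]
redbox ((549.347900390625, 116.6583480834961), (43.926856994628906, 17.459138870239258), 78.65331268310547)
deck 6361 ((521.4215698242188, 188.7337646484375), (1344.57275390625, 481.0881652832031), 88.25132751464844)
side 5050 c [0.5397 0.1422 0.1833] n [0.408 0.006 0.913] open 0.421 az 0.9 ext [0.464 0.013 0.126] [0.665 0.229 0.218]
box ((565.3279418945312, 121.15873718261719), (200.43467712402344, 213.59432983398438), 1.0561788082122803) [[463.0, 226.0], [467.0, 13.0], [667.0, 16.0], [664.0, 230.0]]
red 437 [0.539 0.128 0.209] [ 0.526 -0.818  0.13 ] [0.713 0.145 0.222]
redbox ((543.56787109375, 122.96344757080078), (21.06929588317871, 43.499183654785156), 5.660813331604004)
deck 6218 ((614.705810546875, -557.6622924804688), (647.8096313476562, 1621.57080078125), 0.7741001844406128)
```

Scene: hatch open about 0.42 rad, its knob at scene pixel (333,147). The tape roll is on the rear deck, the filter is on the left, and the cutter and marker are on the right. Next I work out the tool axes.

```bash
cat >> h.py <<'E'
def pose():
    o=bot.get_obs(); return o,np.array(o["ee_pos"]),Ro.from_euler("xyz",o["tcp_rot"],degrees=True).as_matrix()
def to(w):
    o,p,R=pose(); return (R.T@(np.array(w)-p)).round(4)
E
python3 - <<'E'
from h import *
o,p,R=pose(); print(R.round(3)); print(to([.474,.121,.30]))
E
```

```text
[[ 0.     0.358 -0.934]
 [-0.    -0.934 -0.358]
 [-1.     0.    -0.   ]]
[-0.0687 -0.4934 -0.4859]
```

apply_moves --pt "-0.03 -0.01 -0.01 -0.14 -1" --pt "-0.06 -0.03 -0.03 -0.28 -1" --pt "-0.07 -0.06 -0.06 -0.42 -1" --pt "-0.07 -0.09 -0.09 -0.56 -1" --pt "-0.07 -0.12 -0.12 -0.7 -1" --pt "-0.07 -0.15 -0.15 -0.84 -1" --pt "-0.07 -0.18 -0.18 -0.98 -1" --pt "-0.07 -0.21 -0.21 -1.12 -1" --pt "-0.07 -0.24 -0.24 -1.26 -1" --pt "-0.07 -0.27 -0.27 -1.4 -1" --pt "-0.07 -0.29 -0.29 -1.5 -1" --pt "-0.07 -0.3 -0.3 -1.5 -1" --newtons 30

```text
time: 2.0
ee_pos: [0.3702, -0.1241, 0.3015]
tcp_rot: [75.9, 90.0, 3.1]
wrist_force: [0.5, -0.1, -0.4]
opening: -0.0
```

Run:
```python
from h import *
o,p,R=pose(); print(o["q"].round(1),p,R.round(3)); print(to([.474,.121,.28]))
```

```text
[-1.850e+01 -1.430e+01  1.000e-01  1.043e+02  0.000e+00  5.420e+01] [ 0.37015916 -0.12409886  0.30151568] [[ 0.001  0.955  0.296]
 [ 0.     0.296 -0.955]
 [-1.     0.001  0.   ]]
[ 0.0216  0.1718 -0.2033]
```

apply_moves --pt "0 0.02 -0.02 -0.14 -1" --pt "0 0.04 -0.05 -0.28 -1" --pt "0 0.06 -0.07 -0.42 -1" --pt "0 0.08 -0.1 -0.56 -1" --pt "0 0.1 -0.12 -0.7 -1" --pt "0 0.12 -0.15 -0.84 -1" --pt "0 0.14 -0.17 -0.98 -1" --pt "0 0.16 -0.19 -1.12 -1" --pt "0 0.172 -0.203 -1.26 -1" --pt "0.01 0.172 -0.203 -1.4 -1" --pt "0.02 0.172 -0.203 -1.5 -1" --pt "0.02 0.172 -0.203 -1.5 -1"

```text
time: 3.2
ee_pos: [0.4739, 0.1209, 0.2804]
tcp_rot: [-173.6, 89.9, -160.4]
wrist_force: [0.4, -0.7, -0.8]
opening: 0.0001
```

Run:
```python
from h import *
o,p,R=pose(); print(o["q"].round(1),p,R.round(3)); print(to([.474,.121,.23]))
c=cams.camera("wrist"); print(c["mount"].round(3),c["camera_matrix"]); cv2.imwrite("pics/w1.png",c["frame"])
```

```text
[ 14.3  -1.9   8.6 100.5  -0.    1. ] [0.47393416 0.12087671 0.28038921] [[-0.001 -0.23   0.973]
 [-0.     0.973  0.23 ]
 [-1.    -0.    -0.001]]
[0.0504 0.0001 0.0002]
[[ 0.001 -0.296  0.955 -0.143]
 [ 1.     0.002 -0.     0.001]
 [-0.002  0.955  0.296 -0.075]
 [ 0.     0.     0.     1.   ]] [[371.64829954   0.         311.78036824]
 [  0.         371.64829954 241.6194577 ]
 [  0.           0.           1.        ]]
```

View pics/w1.png

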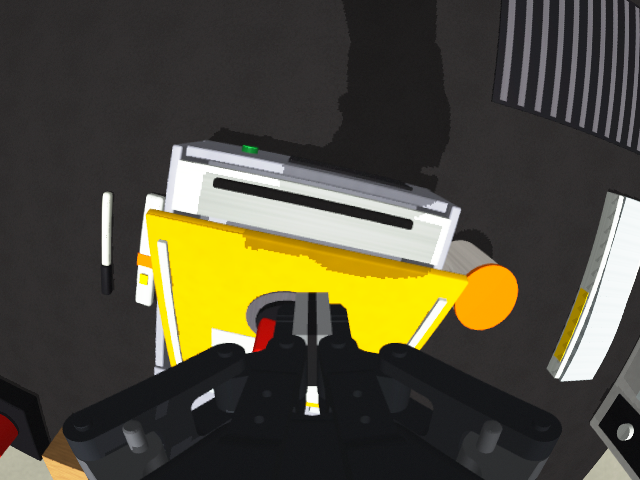

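The hatch is under the closed fingers and nothing is in the way. I push it down slowly.

apply_moves --pt "0.03 0 0 0 -1" --pt "0.05 0 0 0 -1" --pt "0.06 0 0 0 -1" --pt "0.068 0 0 0 -1" --pt "0.076 0 0 0 -1" --pt "0.084 0 0 0 -1" --pt "0.092 0 0 0 -1" --pt "0.1 0 0 0 -1" --pt "0.108 0 0 0 -1" --pt "0.116 0 0 0 -1" --pt "0.124 0 0 0 -1" --pt "0.13 0 0 0 -1"

```text
time: 4.45
ee_pos: [0.4738, 0.1207, 0.1504]
tcp_rot: [-175.4, 90.0, -162.4]
wrist_force: [-1.2, -0.1, 2.1]
opening: 0.0
```

apply_moves --pt "0.004 0 0 0 -1" --pt "0.007 0 0 0 -1" --pt "0.01 0 0 0 -1" --pt "0.012 0 0 0 -1" --pt "0.014 0 0 0 -1" --pt "0.014 0 0 0 -1"

```text
time: 5.05
ee_pos: [0.4738, 0.1207, 0.1363]
tcp_rot: [-171.8, 90.0, -158.7]
wrist_force: [-1.2, 0.1, -0.7]
opening: 0.0001
```

apply_moves --pt "0.002 0 0 0 -1" --pt "0.003 0 0 0 -1" --pt "0.004 0 0 0 -1" --pt "0.004 0 0 0 -1"

```text
time: 5.45
ee_pos: [0.4738, 0.1207, 0.1325]
tcp_rot: [-175.5, 90.0, -162.4]
wrist_force: [-2.2, -0.8, 4.1]
opening: -0.0001
```

apply_moves --pt "-0.03 0 0 0 -1" --pt "-0.07 0 0 0 -1" --pt "-0.1 0 0 -0.14 0" --pt "-0.12 0 0 -0.28 1" --pt "-0.12 0 0 -0.42 1" --pt "-0.12 0 0 -0.56 1" --pt "-0.12 0 0 -0.7 1" --pt "-0.12 0 0 -0.84 1" --pt "-0.12 0 0 -0.98 1" --pt "-0.12 0 0 -1.0 1" --pt "-0.12 0 0 -1.0 1"

```text
time: 6.55
ee_pos: [0.4739, 0.1207, 0.2524]
tcp_rot: [132.4, 90.0, -157.4]
wrist_force: [0.0, 0.8, -0.5]
opening: 0.0853
```

Run:
```python
from h import *
o,p,R=pose(); print(o["q"].round(1),p,o["wrist_force"].round(1),o["opening"]); print(R.round(3))
c=cams.camera("wrist"); cv2.imwrite("pics/w2.png",c["frame"]); np.savez("w2.npz",p=p,Rt=R,**c)
for n in("scene","side"):
    c=cams.camera(n); P=cloud(c); hsv=cv2.cvtColor(c["frame"],cv2.COLOR_BGR2HSV); cv2.imwrite(f"pics/{n}2.png",c["frame"])
    H,S,V=[hsv[...,i].astype(int) for i in range(3)]
    near=(c["depth"]>0)&(abs(P[...,0]-.52)<.05)&(abs(P[...,1]-.12)<.05)&(P[...,2]>.13)&(P[...,2]<.19)
    r=near&((H<8)|(H>172))&(S>130)&(V>60)
    Q=P[r]; print(n,r.sum())
    if r.sum()>20:
        print(Q.min(0).round(3),Q.max(0).round(3)); 
        for s in(Q,Q[Q[:,2]>Q[:,2].max()-.006]): print(len(s),s.mean(0).round(4),cv2.minAreaRect((s[:,:2]*1000).astype(np.float32)))
    Y=P[(c["depth"]>0)&(H>18)&(H<36)&(S>110)&(V>80)&(P[...,2]>.12)&(P[...,2]<.15)&(P[...,0]<.65)&(P[...,0]>.44)]
    if len(Y)>100: 
        print("yellow",len(Y),Y.min(0).round(3),Y.max(0).round(3),np.linalg.lstsq(np.c_[Y,][:,:2]@np.eye(2,3)+[0,0,1],Y[:,2],rcond=None)[0].round(4),cv2.minAreaRect((Y[:,:2]*1000).astype(np.float32)))
```

```text
[ 14.3  -2.8   4.5  97.4  -0.  -55.9] [0.47391764 0.12071103 0.25237825] [ 0.   0.8 -0.5] 0.08532475622212411
[[-0.001 -0.941  0.339]
 [-0.     0.339  0.941]
 [-1.     0.001 -0.   ]]
scene 344
[0.514 0.095 0.14 ] [0.532 0.139 0.173]
344 [0.5253 0.1142 0.1592] ((523.7127075195312, 116.96672821044922), (44.660404205322266, 15.963789939880371), 85.50504302978516)
109 [0.5243 0.1167 0.1702] ((523.6986694335938, 115.76058197021484), (42.142662048339844, 15.914007186889648), 86.88700103759766)
yellow 4377 [0.445 0.012 0.124] [0.65  0.224 0.141] [-0.045  -0.0002  0.1586] ((548.7078247070312, 118.36128234863281), (204.7178955078125, 211.01470947265625), 0.7530877590179443)
side 341
[0.508 0.099 0.138] [0.532 0.145 0.173]
341 [0.5176 0.1301 0.1584] ((519.4356689453125, 122.5911865234375), (24.489831924438477, 45.21416091918945), 6.2970075607299805)
121 [0.5189 0.1259 0.1693] ((518.6189575195312, 123.05315399169922), (41.93146514892578, 16.204565048217773), 84.68609619140625)
yellow 6064 [0.444 0.012 0.12 ] [0.65  0.229 0.14 ] [-0.0444 -0.0032  0.1572] ((548.1582641601562, 120.36592102050781), (206.11524963378906, 214.68341064453125), 0.7570414543151855)
```

View pics/w2.png

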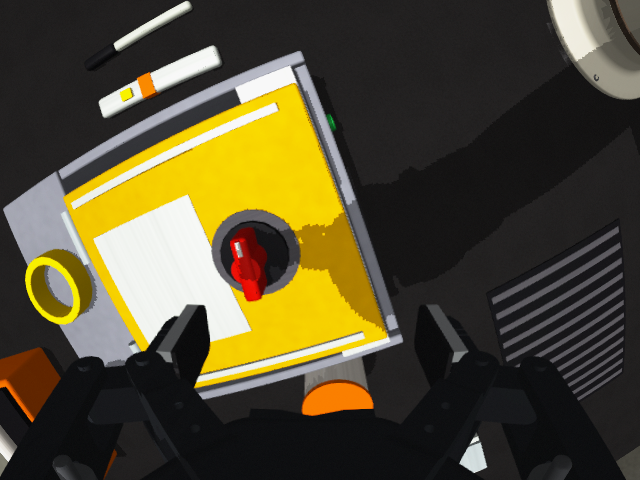

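Run:
```python
from h import *
c=dict(np.load("w2.npz")); K=c["camera_matrix"]; hsv=cv2.cvtColor(c["frame"],cv2.COLOR_BGR2HSV)
H,S,V=[hsv[...,i].astype(int) for i in range(3)]
v,u=np.mgrid[:480,:640]; x=(u-K[0,2]);y=(v-K[1,2]); r=np.hypot(x,y)+1e-9; th=r/K[0,0]
d=c["depth"]; f=np.tan(th)/r; P=np.stack([x*f*d,y*f*d,d],-1)
T=P@c["mount"][:3,:3].T+c["mount"][:3,3]; W=T@c["Rt"].T+c["p"]
m=(d>0)&((H<8)|(H>172))&(S>130)&(V>50)&(u>200)&(u<300)&(v>200)&(v<310)
Q=W[m]; print(m.sum(),Q.min(0).round(3),Q.max(0).round(3))
s=Q[Q[:,2]>Q[:,2].max()-.006]; print(len(s),s.mean(0).round(4),cv2.minAreaRect((s[:,:2]*1000).astype(np.float32)))
g=(d>0)&(V<70)&(u>205)&(u<305)&(v>200)&(v<305); G=W[g]; G=G[(G[:,2]>.13)]; print("flange",np.median(G,0).round(4),((G.min(0)+G.max(0))/2).round(4))
print(to([.520,.120,.23]))
```

```text
1907 [0.51  0.097 0.134] [0.542 0.146 0.172]
1227 [0.5199 0.1196 0.17  ] ((520.4169311523438, 119.50547790527344), (45.00569534301758, 19.255983352661133), 71.10633850097656)
flange [0.5066 0.1179 0.1409] [0.5164 0.121  0.1464]
[ 0.0225 -0.0437  0.0149]
```

Run:
```python
from h import *
c=dict(np.load("w2.npz")); K=c["camera_matrix"]; hsv=cv2.cvtColor(c["frame"],cv2.COLOR_BGR2HSV)
H,S,V=[hsv[...,i].astype(int) for i in range(3)]
v,u=np.mgrid[:480,:640]; x=(u-K[0,2]);y=(v-K[1,2]); r=np.hypot(x,y)+1e-9; f=np.tan(r/K[0,0])/r
d=c["depth"]; P=np.stack([x*f*d,y*f*d,d],-1); W=(P@c["mount"][:3,:3].T+c["mount"][:3,3])@c["Rt"].T+c["p"]
m=(d>0)&((H<8)|(H>172))&(S>130)&(V>50)&(u>200)&(u<300)&(v>200)&(v<310)
Q=W[m]
for lo,hi in((.1685,.18),(.164,.1685),(.155,.164)):
    s=Q[(Q[:,2]>lo)&(Q[:,2]<hi)]
    for a in np.arange(.097,.147,.008):
        t=s[abs(s[:,1]-a-.004)<.004]
        if len(t)>3: print(lo,round(a+.004,3),len(t),t[:,0].min().round(4),t[:,0].max().round(4))
im=cv2.resize(c["frame"][195:315,190:320],None,fx=4,fy=4,interpolation=cv2.INTER_CUBIC); cv2.imwrite("pics/crop.png",im)
```

```text
0.1685 0.101 145 0.512 0.524
0.1685 0.109 158 0.5129 0.5268
0.1685 0.117 267 0.5111 0.5304
0.1685 0.125 249 0.5113 0.5303
0.1685 0.133 175 0.5165 0.5283
0.1685 0.141 90 0.518 0.5284
0.164 0.101 54 0.5118 0.5226
0.164 0.109 30 0.5125 0.5261
0.164 0.117 62 0.5108 0.5305
0.164 0.125 30 0.5107 0.5309
0.164 0.133 24 0.5161 0.5287
0.164 0.141 16 0.5168 0.5186
0.155 0.101 74 0.5114 0.5217
0.155 0.109 44 0.512 0.5138
0.155 0.117 56 0.51 0.5141
0.155 0.125 29 0.5097 0.513
0.155 0.133 41 0.5154 0.5174
0.155 0.141 20 0.5164 0.518
```

View pics/crop.png

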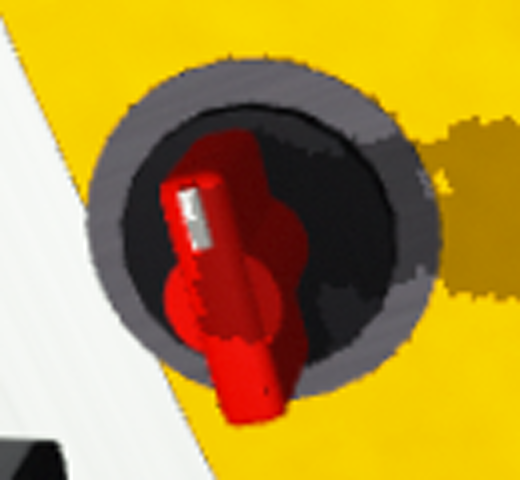

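apply_moves --pt "0.01 -0.02 0.007 -0.1 1" --pt "0.02 -0.043 0.014 -0.216 1" --pt "0.03 -0.043 0.014 -0.216 1" --pt "0.05 -0.043 0.014 -0.216 1" --pt "0.07 -0.043 0.014 -0.216 1" --pt "0.085 -0.043 0.014 -0.216 1" --pt "0.095 -0.043 0.014 -0.216 1" --pt "0.103 -0.043 0.014 -0.216 1" --pt "0.106 -0.043 0.014 -0.216 1" --pt "0.106 -0.043 0.014 -0.216 1"

```text
time: 7.7
ee_pos: [0.5189, 0.1193, 0.1465]
tcp_rot: [113.0, 90.0, -164.4]
wrist_force: [-0.4, -0.1, -1.1]
opening: 0.0858
```

apply_moves --pt "0 0 0 0 0.0" --pt "0 0 0 0 -0.3" --pt "0 0 0 0 -0.5" --pt "0 0 0 0 -0.8" --pt "0 0 0 0 -1" --pt "0 0 0 0 -1" --pt "0 0 0 0 -1" --pt "0 0 0 0 -1" --newtons 40

```text
time: 8.5
ee_pos: [0.5191, 0.1193, 0.1463]
tcp_rot: [137.4, 90.0, -140.1]
wrist_force: [5.8, -0.3, -3.6]
opening: 0.0109
```

Run:
```python
from h import *
o,p,R=pose(); print(o["q"].round(1),p,o["wrist_force"].round(1),o["torque"].round(2),o["opening"]); print(R.round(3))
c=cams.camera("wrist"); cv2.imwrite("pics/w3.png",c["frame"])
```

```text
[ 12.9   1.7  -2.7  85.6  -0.  -69.6] [0.51913197 0.11925532 0.14629997] [ 5.8 -0.3 -3.6] [-0.04 -0.41 -0.11] 0.010899641215300926
[[-0.    -0.992  0.13 ]
 [-0.     0.13   0.992]
 [-1.     0.    -0.   ]]
```

View pics/w3.png

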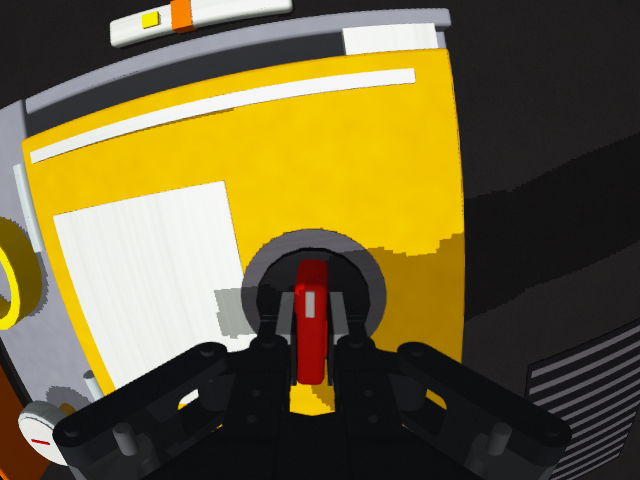

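apply_moves --pt "0.001 0 0 0 -1" --pt "0.002 0 0 0 -1" --pt "0.003 0 0 0 -1" --pt "0.003 0 0 0 -1"

```text
time: 8.95
ee_pos: [0.5189, 0.1193, 0.1438]
tcp_rot: [127.5, 90.0, -149.9]
wrist_force: [-0.3, -0.9, 4.6]
opening: 0.0115
```

apply_moves --pt "0.001 0 0 0 -1" --pt "0.002 0 0 0 -1" --pt "0.003 0 0 0 -1" --pt "0.003 0 0 0 -1"

```text
time: 9.35
ee_pos: [0.5187, 0.1193, 0.142]
tcp_rot: [-71.2, 90.0, 11.4]
wrist_force: [-4.6, -2.1, 9.6]
opening: 0.0112
```

apply_moves --pt "0.001 0.0005 0 0 -1" --pt "0.002 0.001 0 0 -1" --pt "0.003 0.001 0 0 -1" --pt "0.003 0.001 0 0 -1"

```text
time: 9.75
ee_pos: [0.5186, 0.1193, 0.1414]
tcp_rot: [-77.9, 89.7, 4.6]
wrist_force: [-1.6, -3.4, 15.0]
opening: 0.0114
```

apply_moves --pt "0.0025 0 0 0 -1" --pt "0.003 0 0 0 -1" --pt "0.003 0 0 0 -1"

```text
time: 10.05
ee_pos: [0.5187, 0.1193, 0.1414]
tcp_rot: [-75.7, 89.6, 6.8]
wrist_force: [-6.9, -3.6, 22.2]
opening: 0.0113
```

The panel is seated: the force rises while the height stays the same. I ease off a little and start the turn.

apply_moves --pt "0.0023 0.001 0 0.0 -1" --pt "0.0023 0.001 0 0.1 -1" --pt "0.0023 0.001 0 0.2 -1" --pt "0.0023 0.001 0 0.3 -1" --pt "0.0023 0.001 0 0.4 -1" --pt "0.0023 0.001 0 0.4 -1"

```text
time: 10.65
ee_pos: [0.5184, 0.1193, 0.1415]
tcp_rot: [-54.4, 89.4, 5.0]
wrist_force: [-1.9, -2.7, 16.2]
opening: 0.0109
```

Run:
```python
from h import *
o,p,R=pose(); print(o["q"].round(1),p,o["wrist_force"].round(1),o["torque"].round(2)); print(R.round(3), to(p+[-.001,0,0]))
```

```text
[ 13.    1.   -4.   84.4  -0.1 -46.4] [0.5183817  0.11931146 0.14145796] [-1.9 -2.7 16.2] [-0.66  0.59 -0.08]
[[ 0.011 -0.861  0.509]
 [ 0.001  0.509  0.861]
 [-1.    -0.009  0.006]] [-0.      0.0009 -0.0005]
```

apply_moves --pt "0.0024 0.0003 -0.0006 0.06 -1" --pt "0.0024 0.0003 -0.0006 0.12 -1" --pt "0.0024 0.0003 -0.0006 0.18 -1" --pt "0.0024 0.0003 -0.0006 0.24 -1" --pt "0.0024 0.0003 -0.0006 0.24 -1"

```text
time: 11.15
ee_pos: [0.5183, 0.1192, 0.1415]
tcp_rot: [-37.7, 89.2, 7.9]
wrist_force: [-3.1, -0.7, 15.6]
opening: 0.0113
```

Run:
```python
from h import *
o,p,R=pose(); print(o["q"].round(1),p,o["wrist_force"].round(1),o["torque"].round(2)); print(R.round(3), to(p+[-.001,0,0]))
```

```text
[ 13.    0.8  -4.2  84.2  -0.1 -32.6] [0.51834971 0.11924716 0.1414775 ] [-3.1 -0.7 15.6] [-0.21  0.91 -0.05]
[[ 0.014 -0.714  0.7  ]
 [ 0.002  0.7    0.714]
 [-1.    -0.009  0.011]] [-0.      0.0007 -0.0007]
```

apply_moves --pt "0.0025 0.0004 -0.0004 0.06 -1" --pt "0.0025 0.0004 -0.0004 0.12 -1" --pt "0.0025 0.0004 -0.0004 0.18 -1" --pt "0.0025 0.0004 -0.0004 0.24 -1" --pt "0.0025 0.0004 -0.0004 0.3 -1" --pt "0.0025 0.0004 -0.0004 0.3 -1"

```text
time: 11.75
ee_pos: [0.5183, 0.1194, 0.1414]
tcp_rot: [-19.6, 89.0, 8.7]
wrist_force: [-3.5, 0.5, 14.7]
opening: 0.0109
```

Run:
```python
from h import *
o,p,R=pose(); print(o["q"].round(1),p,o["wrist_force"].round(1),o["torque"].round(2)); print(R.round(3), to(p+[-.001,0,0]))
```

```text
[ 13.    0.6  -4.4  84.   -0.1 -15.3] [0.51832218 0.11940474 0.14140823] [-3.5  0.5 14.7] [-0.08  1.03 -0.1 ]
[[ 0.017 -0.474  0.881]
 [ 0.003  0.881  0.474]
 [-1.    -0.006  0.017]] [-0.      0.0005 -0.0009]
```

apply_moves --pt "0.0026 0.0003 -0.0005 0.06 -1" --pt "0.0026 0.0003 -0.0005 0.12 -1" --pt "0.0026 0.0003 -0.0005 0.18 -1" --pt "0.0026 0.0003 -0.0005 0.24 -1" --pt "0.0026 0.0003 -0.0005 0.3 -1" --pt "0.0026 0.0003 -0.0005 0.32 -1" --pt "0.0026 0.0003 -0.0005 0.32 -1"

```text
time: 12.45
ee_pos: [0.5183, 0.1195, 0.1414]
tcp_rot: [-1.1, 88.8, 8.9]
wrist_force: [-3.7, -2.2, 18.0]
opening: 0.0112
```

Run:
```python
from h import *
o,p,R=pose(); print(o["q"].round(1),p,o["wrist_force"].round(1),o["torque"].round(2)); print(R.round(3), to(p+[-.001,0,0]))
```

```text
[13.   0.4 -4.6 83.8 -0.1  3.1] [0.51834698 0.11954032 0.14135787] [-3.7 -2.2 18. ] [-0.46  1.01 -0.05]
[[ 0.021 -0.172  0.985]
 [ 0.003  0.985  0.172]
 [-1.    -0.     0.021]] [-0.      0.0002 -0.001 ]
```

apply_moves --pt "0.0024 0.0 -0.0005 0.03 -1" --pt "0.0024 0.0 -0.0005 0.06 -1" --pt "0.0024 0.0 -0.0005 0.09 -1" --pt "0.0024 0.0 -0.0005 0.11 -1" --pt "0.0024 0.0 -0.0005 0.11 -1"

```text
time: 12.95
ee_pos: [0.5184, 0.1195, 0.1414]
tcp_rot: [4.8, 88.6, 8.4]
wrist_force: [-4.5, -1.3, 16.1]
opening: 0.0112
```

Run:
```python
from h import *
o,p,R=pose(); print(o["q"].round(1),p,o["wrist_force"].round(1),o["torque"].round(2)); print(R.round(3), to(p+[-.001,0,0]))
```

```text
[13.   0.2 -4.8 83.6 -0.1  9.4] [0.51835823 0.11951008 0.14136601] [-4.5 -1.3 16.1] [-0.62  1.08  0.5 ]
[[ 0.024 -0.063  0.998]
 [ 0.004  0.998  0.063]
 [-1.     0.002  0.024]] [-0.      0.0001 -0.001 ]
```

Torque about the vertical jumped to 0.5 N m at about 1.5 rad, so the knob is at its stop. I relax, open and lift.

apply_moves --pt "0.001 0 0 0 -1" --pt "0 0 0 -0.005 -1" --pt "0 0 0 -0.005 -0.5" --pt "0 0 0 -0.005 0.2" --pt "0 0 0 -0.005 0.6" --pt "0 0 0 -0.005 0.6" --pt "0 0 0 -0.005 0.6"

```text
time: 13.65
ee_pos: [0.5183, 0.1195, 0.1411]
tcp_rot: [4.6, 88.6, 8.5]
wrist_force: [0.5, 0.1, -0.8]
opening: 0.0686
```

apply_moves --pt "-0.01 0 0 0 0.6" --pt "-0.03 0 0 0 0.6" --pt "-0.06 0 0 0 0.6" --pt "-0.1 0 0 0 0.6" --pt "-0.14 0 0 0 0.6" --pt "-0.14 0 -0.04 0 0.6" --pt "-0.14 0 -0.08 0 0.6" --pt "-0.14 0 -0.12 0 0.6" --pt "-0.14 0 -0.12 0 0.6"

```text
time: 14.55
ee_pos: [0.392, 0.1105, 0.2804]
tcp_rot: [5.6, 88.5, 9.5]
wrist_force: [1.1, 0.9, 0.3]
opening: 0.0681
```

Run:
```python
from h import *
o,p,R=pose(); print(p,o["wrist_force"].round(1),o["opening"])
for n in("scene","side"):
    c=cams.camera(n); P=cloud(c); hsv=cv2.cvtColor(c["frame"],cv2.COLOR_BGR2HSV); cv2.imwrite(f"pics/{n}3.png",c["frame"])
    H,S,V=[hsv[...,i].astype(int) for i in range(3)]
    r=(c["depth"]>0)&(abs(P[...,0]-.52)<.05)&(abs(P[...,1]-.12)<.05)&(P[...,2]>.13)&(P[...,2]<.19)&((H<8)|(H>172))&(S>130)&(V>60)
    Q=P[r]; s=Q[Q[:,2]>Q[:,2].max()-.006]; print(n,len(s),s.mean(0).round(4),cv2.minAreaRect((s[:,:2]*1000).astype(np.float32)))
    Y=P[(c["depth"]>0)&(H>18)&(H<36)&(S>110)&(V>80)&(P[...,2]>.115)&(P[...,2]<.15)&(P[...,0]<.65)&(P[...,0]>.44)]
    print("plane",np.linalg.lstsq(np.c_[Y[:,:2],np.ones(len(Y))],Y[:,2],rcond=None)[0].round(4))
    for k in("tape_roll","spare_filter","cutter","marker"):
        for q in cams.spot_in(k,n)[:1]: print(k,np.round(q["rect"]))
```

```text
[0.39203655 0.11053044 0.28035145] [1.1 0.9 0.3] 0.0680655635730661
scene 113 [0.5245 0.1157 0.166 ] ((522.8278198242188, 117.35690307617188), (16.8829345703125, 41.08279800415039), 87.34017944335938)
plane [-1.730e-02  1.000e-04  1.401e-01]
tape_roll [358. 220. 404. 260.]
spare_filter [381. 133. 417. 173.]
marker [217. 273. 260. 329.]
side 137 [0.5182 0.1234 0.1651] ((517.4205932617188, 121.32640838623047), (41.606197357177734, 18.009807586669922), 0.5409339070320129)
plane [-0.0158 -0.003   0.1383]
tape_roll [235. 233. 270. 269.]
spare_filter [304. 370. 358. 455.]
```

View pics/scene3.png

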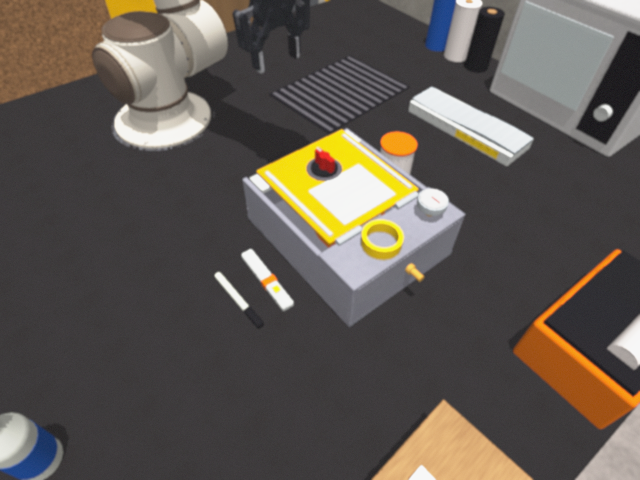

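The scene picture shows the hatch shut, with the wing at (325,161) pointing at the frame edge. The tape roll, filter, cutter and marker have not moved.

```bash
python3 -c "
from workcell import bot
print(bot.job_done())"
```

```text
the job is handed in; nothing more can be done
None
```

The hatch is shut and latched, and the job is handed in at about 14.7 s of the 61 s allowed.

- **What I did:** I swung the hatch down onto its gasket with the closed fingers and pinched the wing. I pressed until the hatch seated on the frame edge, then turned the knob clockwise to its stop while holding it down.
- **Forces:** I held about 15–18 N during the turn. One reading reached 22 N as the hatch seated, so I eased off. The knob turned freely past the frame edge. Torque about the vertical rose from near zero to 0.5 N m only at about 1.5 rad, which I took as the stop.
- **Last checks:** After letting go, the hatch stayed at about 0.017 rad open, compared with 0.045 rad when it was let go unlatched. The wing points at the frame edge, and the gripper is clear and touching nothing.
- **Bystanders:** The tape roll and spare filter were found within a few pixels of where they started in both cameras, and the marker in the scene camera. The cutter was not detected in the final pass, but the last picture shows it where it was.
- **Disagreements:** The early wing-angle estimates from the three cameras differed by up to about 15°. I used a fit to the wrist-camera depth, and the final angle is consistent with it.

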